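# Draw the wide pattern plate from the rack and stand it in the marking-out stand

### The job

Slide the widest of the three metal pattern plates straight up out of the slotted wooden rack, and lower it (do not drop it) right way up to the bottom of the wide slot of the single-slot wooden stand, so that it does not stick out past either end of the slot. Leave the other two plates standing in the rack.

Things in the scene. Friction and masses are not known exactly. Their poses are not given: they have to be found in the camera images.
- wide_plate: Widest plate, rectangular bare aluminium: 8 mm thick (x), 120 wide (y), 110 tall (z), dark hole in each upper corner, 0.3 kg. Origin: centre of its bottom edge, z up. Stands loose in any one of 3 slots of a fixed hardwood rack (170 x 140 x 46 mm high; slots 12 mm wide, 60 apart, floor 12 mm above the table): 76 mm stands free above the rack. Pinch its thickness anywhere along the top edge.
- tapered_plate: Bystander plate in another slot of the rack: bare aluminium, 8 mm thick (x), 110 mm tall (z), 90 mm wide (y) at the foot, with sloping shoulders narrowing to 62 mm at the top. Origin: centre of its bottom edge. To be left in its slot.
- tongue_plate: Bystander plate in the remaining slot: bare aluminium, 8 mm thick (x), 60 mm wide (y), 110 mm tall (z) with a half-round top. Origin: centre of its bottom edge. To be left in its slot.
- stand: Fixed pale wooden stand, 80 (x) x 160 (y) x 52 mm high, with one slot 30 mm wide along its y through the middle, open at both ends; slot floor 12 mm above the table. Origin: centre of its underside. A plate let go in it leans on a slot side, which is fine. It is across the bench from the rack, left or right; a beaker 75 mm tall and a brass piece 70 mm tall stand between.
Mind the look-alikes: they are no part of the job. Of the things shaped like the stand, the wooden one is meant.

How it is judged:
On the way:
1. the wide plate has been drawn up clear of the rack, upright (foot more than 60 mm above the table, within 20 degrees of upright) (height (world z) of wide_plate above 0.06 m and angle between wide_plate's own z axis and vertical below 0.35 rad), for 0.1 s.
At the end, for the whole second after the job is handed in: The wide plate rests in the stand's slot, foot under 22 mm above the stand's underside, within 16 mm of the slot's centre line and 21 mm of its middle lengthwise, leaning under 34 degrees, at rest; the other plates within 30 mm of their starts and 20 degrees of upright (z of wide_plate in the frame of stand below 0.022 m and x of wide_plate in the frame of stand between -0.016 and 0.016 m and y of wide_plate in the frame of stand between -0.021 and 0.021 m and angle between wide_plate's own z axis and vertical below 0.6 rad and linear speed of wide_plate below 0.03 m/s and distance of each of tapered_plate, tongue_plate from where it was at the start of the episode below 0.03 m and angle between each of tapered_plate, tongue_plate's own z axis and vertical below 0.35 rad); the robot touches nothing.
It fails at once if the wide plate is dropped (falls faster than 0.7 m/s with nothing holding it) (linear speed of wide_plate above 0.7 m/s and contact force between wide_plate and the fingers below 0.05 N).
It fails at once if another plate is pulled or knocked out of place (moved more than 30 mm) (distance of any of tapered_plate, tongue_plate from where it was at the start of the episode above 0.03 m).
It also fails if it takes over 42 s, if anything falls off the work surface, if the arm or the gripper's body presses on something with over 40 N, if the wrist force passes 120 N, or if a joint passes its speed limit or range.

### The arm

A 6-joint arm with a two-finger parallel gripper is mounted at the origin on the work surface. World frame = base frame: x ahead of the robot, y to its left, z up, the work surface at z = 0. Lengths are in m, angles in rad, forces in N, time in s.
With the tool pointing down it reaches from about 0.425 to 0.95 m from the base axis. Payload 3.5 kg.
Tool frame: the origin (TCP) lies between the finger pads; the fingertips stand 14 mm ahead of it and the grasp point (between the pads) lies 5 mm behind it; z points along the fingers, y is the direction in which the jaws open and shut (so a half turn about z gives the same grasp; the last joint's range is limited). The gripper opens to 85 mm and grips with 20 to 120 N. Pads are 22 mm wide; open, the fingers measure 114 mm over their backs; the gripper's body (76 mm by 85 mm) begins 54 mm behind the grasp point. The pads swing forward as they close: fully open they stand 13 mm farther back than shut.
Start: joints at [-1.477, 0.286, 1.577, -0, 1.279, -0.15], TCP at [0.163, -0.655, 0.218] pointing down, gripper open.
Joint ranges: [-2.77, 2.77], [-0.9, 2.22], [0.21, 2.48], [-1.53, 4.67], [0.24, 2.81], [-2.84, 2.84]. Speed limits (rad/s): [2.79, 2.79, 3.14, 3.14, 3.14, 3.14].

### API

Orientations are given as a unit quaternion [x, y, z, w].
In Python, from plant import ctrl gives the robot as it stands. The module is installed in compiled form; this text tells all that it offers.
- The arm moves only by the tool servo_tool, never from a script. Its argument "increments" is text: rows parted by semicolons, each of 7 numbers parted by spaces: the turn, a rotation vector about the tool's x, y, z in rad, then the shift along the tool's x, y, z in cm, then the finger opening in cm, from 0 to 8.54. In form: ax ay az dx dy dz claw; .... A call has 1 to 10 rows; each row is the pose to reach, as a shift and turn from the pose commanded when the call began, along the tool's axes at that moment; what a row does not reach only later rows make up. A row lasts 1/12 s, in which the tool goes at most 41.7 mm and 7.16 degrees, less where a joint would pass 70% of its speed; a pose out of reach is approached as far as the arm can. A call with a gripper value outside its range is refused whole. The fingers move at their own pace and stop on an object; "grip_force" is the grip in N (left out, the last holds). Time passes only in rows, so rows that repeat a pose let the fingers close. It gives the time, the measured TCP pose, the force and the opening at its end, in the units of the state.
- ctrl.get_state(): the state, without advancing time (a new reading comes with each control period).
- ctrl.read_camera(name): name is "scene" or "top" or "wrist"; returns (picture, depth): 400x640x3 uint8, red, green, blue; 400x640 float32, m along the optical axis (not along the pixel's ray), 0 where there is no reading.
- ctrl.camera_info(name): a dict with "camera_matrix" (3x3 intrinsics, pixels), "world_to_cam" (4x4, takes a point from world to camera coordinates). Camera axes: x right, y down, z forward; pixel columns grow to the right and rows downward; lengths in m; the calibration is good to about 2 mm. A picture is of the moment at which its call begins: read the wrist's pose just before it. camera_info takes no time and is no camera call; for the wrist camera it gives the pose at the moment of the call.
- ctrl.sign_off(): hands the job in, once; it reports no verdict.
The state is a dict: "time": time; "qpos": joint angles; "dq": joint speeds; "joint_efforts": joint torques, N m; "eef_pos": TCP position; "tcp_rot": TCP orientation; "contact_force": force on the tool from outside, world axes, zero at the start; "wrist_torque": the same for the moment, N m; "opening": opening from 0.0 (shut) to 1.0 (fully open).
Only numpy, scipy, OpenCV 4.12 (cv2) and the standard library are available. Lean on these libraries where they do the work, as an engineer would, in place of code of your own. Each camera call takes 0.05 s, during which the arm holds its last target.

## Working session

There is one attempt and no reset: what is moved stays moved. The work goes in short steps, Python scripts to look and compute and a tool call to move; the robot and the scene stay as the last step left them, time stands still between calls to the robot, and variables do not carry over. Pictures are saved under pics/ and viewed, and the job is handed in when it is done.

Besides the shell and the picture viewer there is one more tool, called as name(argument=value, ...), one argument or row to a line, values as JSON. servo_tool: Moves the arm, as the interface text tells. Its arguments: {"type":"object","properties":{"increments":{"type":"string"},"grip_force":{"type":"number"}},"required":["increments"]}

```bash
mkdir -p pics; cat > h.py <<'E'
import numpy as np, cv2
from plant import ctrl
def save(name,fn,crop=None,s=1):
    p,d=ctrl.read_camera(name); np.savez(f'{fn}.npz',p=p,d=d,K=ctrl.camera_info(name)['camera_matrix'],T=ctrl.camera_info(name)['world_to_cam'])
    cv2.imwrite(f'pics/{fn}.png',p[:,:,::-1])
def load(fn): 
    z=np.load(f'{fn}.npz'); return z['p'],z['d'],z['K'],z['T']
def world(fn,u,v,depth=None):
    p,d,K,T=load(fn); z=d[int(round(v)),int(round(u))] if depth is None else depth
    c=np.linalg.inv(K)@np.array([u,v,1])*z
    return (np.linalg.inv(T)@np.r_[c,1])[:3]
def ray(fn,u,v):
    p,d,K,T=load(fn);Ti=np.linalg.inv(T)
    return Ti[:3,3],Ti[:3,:3]@np.linalg.inv(K)@np.array([u,v,1.])
def onz(fn,u,v,z):
    o,r=ray(fn,u,v); return o+r*(z-o[2])/r[2]
def tri(*obs):
    A=np.zeros((3,3));b=np.zeros(3)
    for fn,u,v in obs:
        o,r=ray(fn,u,v);r=r/np.linalg.norm(r);P=np.eye(3)-np.outer(r,r);A+=P;b+=P@o
    return np.linalg.solve(A,b)
def crop(fn,x0,y0,x1,y1,s,out):
    im=cv2.imread(f'pics/{fn}.png')[y0:y1,x0:x1]; cv2.imwrite(f'pics/{out}.png',cv2.resize(im,None,fx=s,fy=s,interpolation=cv2.INTER_CUBIC))
E
python3 - <<'E'
from h import *
save('scene','s0');save('top','t0')
for f in('s0','t0'):
    p,d,K,T=load(f);print(K,np.linalg.inv(T).round(3))
print(ctrl.get_state())
E
```

```text
[[482.5356967    0.         318.39877508]
 [  0.         482.5356967  200.80503377]
 [  0.           0.           1.        ]] [[ 0.801  0.38  -0.463  1.042]
 [ 0.599 -0.526  0.604 -0.973]
 [-0.014 -0.76  -0.649  0.897]
 [ 0.     0.     0.     1.   ]]
[[403.14480189   0.         316.64642231]
 [  0.         403.14480189 199.93809412]
 [  0.           0.           1.        ]] [[-0.023 -0.995  0.093  0.365]
 [-0.999  0.026  0.028 -0.196]
 [-0.03  -0.092 -0.995  1.016]
 [ 0.     0.     0.     1.   ]]
{'time': 0.1, 'qpos': array([-1.47700001e+00,  2.87117366e-01,  1.57799505e+00,  2.73903781e-05,
        1.27863686e+00, -1.50011971e-01]), 'dq': array([-0.0014041 , -0.00154397, -0.00335095,  0.000271  ,  0.00127902,
        0.00036709]), 'joint_efforts': array([ 3.63968074e-04, -4.07296944e+01, -2.93699795e+01, -1.51022618e-04,
        3.39864935e-03,  1.25385424e-05]), 'eef_pos': array([ 0.16291444, -0.65441166,  0.21677793]), 'tcp_rot': array([ 9.92578791e-01,  1.21598438e-01,  4.34104287e-05, -1.07751782e-03]), 'contact_force': array([0.38512733, 0.40550967, 0.2883976 ]), 'wrist_torque': array([ 0.01405197, -0.02801249,  0.0206462 ]), 'opening': 0.9992705370259962}
```

View pics/s0.png

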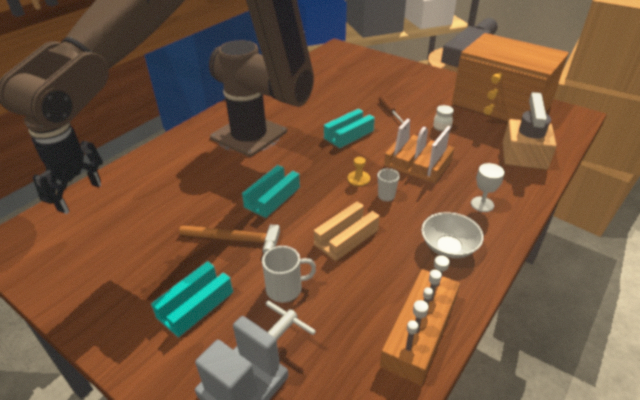

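View pics/t0.png

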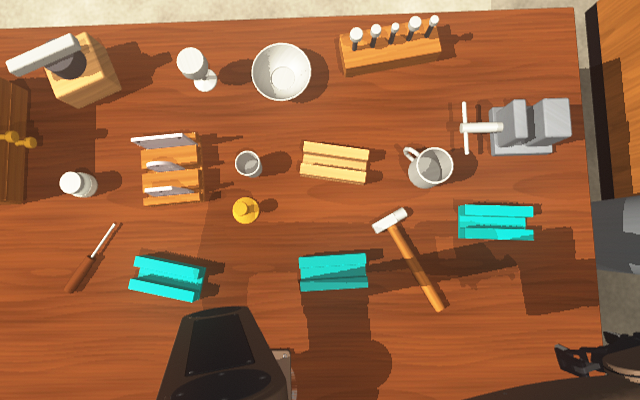

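Scene (s0): the rack with three plates is at about (420,155) and the pale wooden stand at (347,230). The teal look-alikes are at (350,128), (272,190) and (193,298). In the top view the rack is at (170,168) and the stand at (335,162). I'll enlarge both.

```bash
python3 - <<'E'
from h import *
crop('s0',370,105,470,185,8,'s0r');crop('t0',120,120,220,220,6,'t0r');crop('t0',290,130,380,195,8,'t0s');crop('s0',300,190,390,265,8,'s0s')
E
```

```text
(no output)
```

View pics/s0r.png

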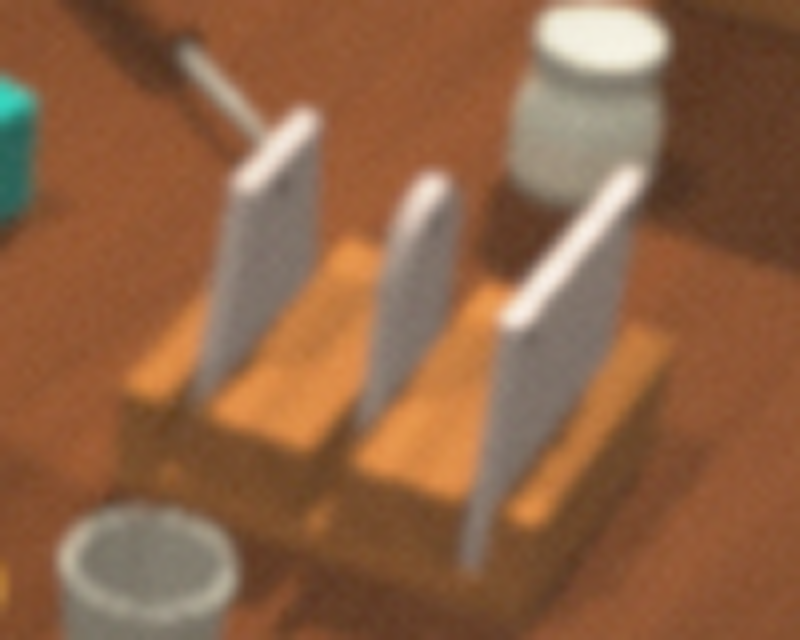

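View pics/t0r.png

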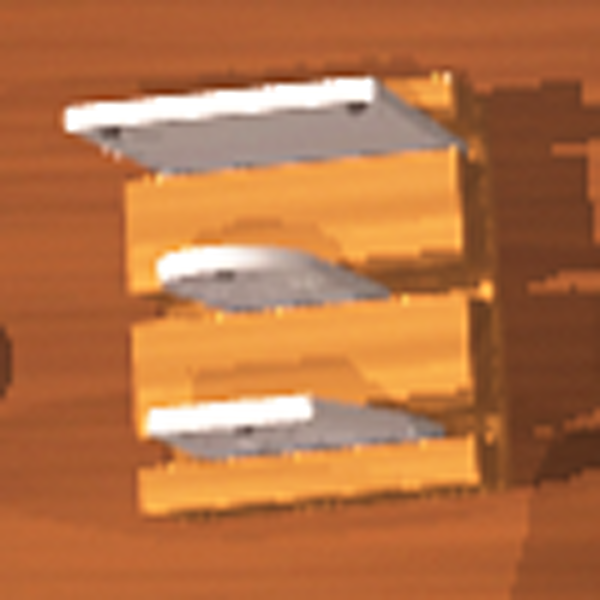

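View pics/t0s.png

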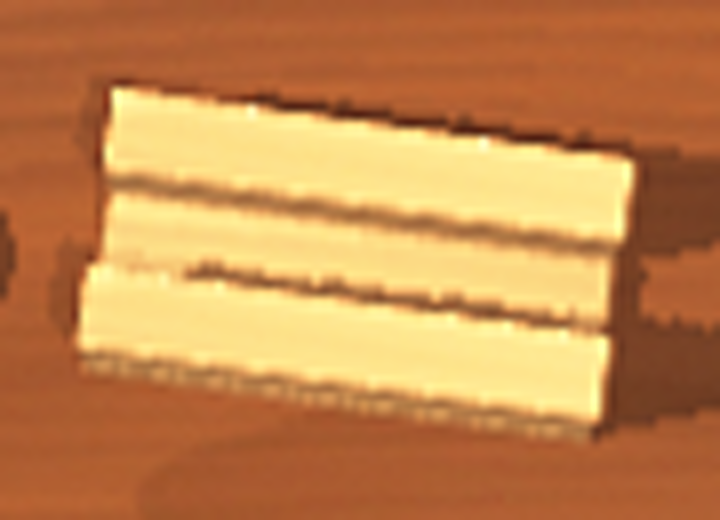

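View pics/s0s.png

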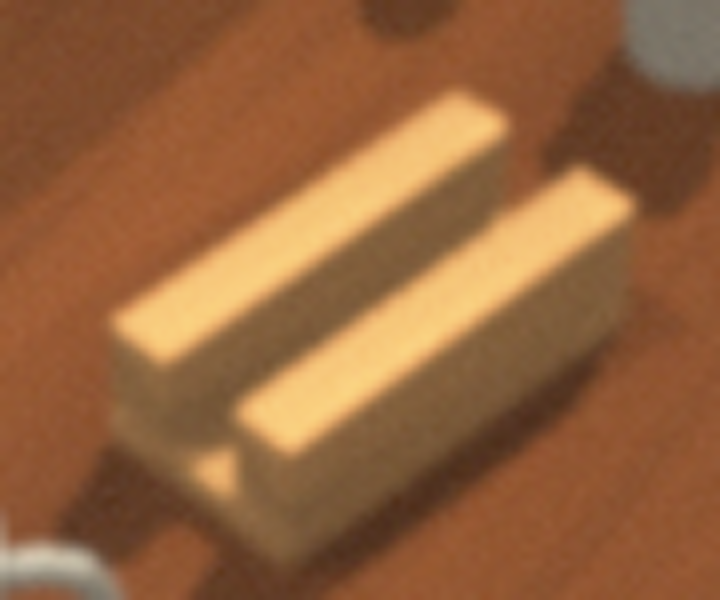

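Candidates for "widest plate", in t0 pixels:
- rectangular plate with two upper-corner holes at (157,137), far slot, top edge about 51 px: **chosen**
- tongue plate with the round top at (158,165): not it
- tapered plate with a 27 px top edge at (158,190): not it

Candidates for the stand:
- pale wooden one at (335,162): **chosen**
- teal ones at (167,278), (333,272) and (496,222): not it

The crops support both choices. Next I'll triangulate.

```bash
python3 - <<'E'
from h import *
def T(x,y): return ('t0',120+x/6,120+y/6)
def S(x,y): return ('s0',370+x/8,105+y/8)
R=tri(T(376,90),S(508,322));L=tri(T(67,118),S(633,172))
print('plate',R,L,np.linalg.norm(R-L),(R+L)/2)
def T(x,y): return ('t0',290+x/8,130+y/8)
def S(x,y): return ('s0',300+x/8,190+y/8)
c=[tri(T(*a),S(*b)) for a,b in [((108,88),(635,208)),((635,158),(290,452)),((80,350),(460,90)),((605,422),(112,325))]]
c=np.array(c);print(c.round(4));print('stand',c.mean(0))
print([np.linalg.norm(c[i]-c[j]).round(4) for i,j in((0,1),(2,3),(0,2),(1,3))])
v=(c[0]+c[2]-c[1]-c[3])[:2];print('stand yaw of y axis',np.arctan2(-v[0],v[1]))
v=(L-R)[:2];print('plate yaw',np.arctan2(-v[0],v[1]))
# obstacles
for u,v in((248,163),(248,155),(246,205),(246,212)): print(world('t0',u,v).round(3))
# depth plate
for u,v in((140,139),(157,137),(175,135.5)): print(world('t0',u,v).round(3))
# rack corners z=.046
T=lambda x,y:onz('t0',120+x/6,120+y/6,.046).round(3)
print(T(455,75),T(480,485),T(140,515))
E
```

```text
plate [0.60723439 0.13414348 0.11988356] [0.59972833 0.25369021 0.11914518] 0.11978440936475561 [0.60348136 0.19391684 0.11951437]
[[ 0.6016 -0.1395  0.047 ]
 [ 0.5751 -0.2986  0.0499]
 [ 0.5225 -0.1277  0.0493]
 [ 0.4958 -0.286   0.0485]]
stand [ 0.54873387 -0.21297049  0.04868269]
[np.float64(0.1614), np.float64(0.1605), np.float64(0.08), np.float64(0.0803)]
stand yaw of y axis -0.16563403468775303
plate yaw 0.06270539383998353
[0.559 0.006 0.001]
[ 0.571 -0.002  0.043]
[ 0.445 -0.002  0.069]
[ 0.365 -0.196  1.016]
[0.598 0.23  0.124]
[0.602 0.191 0.122]
[0.605 0.15  0.12 ]
[0.631 0.127 0.046] [0.46  0.116 0.046] [0.452 0.256 0.046]
```

```bash
cat >> h.py <<'E'
from scipy.spatial.transform import Rotation as Ro
def plan(target,phi):
    s=ctrl.get_state();R=Ro.from_quat(s['tcp_rot'])
    G=Ro.from_matrix(np.array([[np.cos(phi),np.sin(phi),0],[np.sin(phi),-np.cos(phi),0],[0,0,-1]]))
    print('t',s['time'],'pos',s['eef_pos'].round(4),'rotvec',(R.inv()*G).as_rotvec().round(4),'shift cm',(R.inv().apply(np.array(target)-s['eef_pos'])*100).round(2))
E
python3 -c "
from h import *
plan([.50,-.2,.25],.9)"
```

```text
t 0.1 pos [ 0.1629 -0.6544  0.2168] rotvec [-0.0019 -0.001  -0.6562] shift cm [ 43.68 -35.97  -3.23]
```

servo_tool(
  increments="0 0 -0.656 43.7 -36 -3.2 5;0 0 -0.656 43.7 -36 -3.2 5;0 0 -0.656 43.7 -36 -3.2 5;0 0 -0.656 43.7 -36 -3.2 5;0 0 -0.656 43.7 -36 -3.2 5;0 0 -0.656 43.7 -36 -3.2 5;0 0 -0.656 43.7 -36 -3.2 5;0 0 -0.656 43.7 -36 -3.2 5;0 0 -0.656 43.7 -36 -3.2 5;0 0 -0.656 43.7 -36 -3.2 5",
)

```text
time: 0.93
eef_pos: [0.4113, -0.3188, 0.2413]
tcp_rot: [0.901, 0.435, -0.0, -0.0]
contact_force: [0.8, -0.6, -0.1]
opening: 0.583
```

```bash
python3 -c "
from h import *
plan([.55,.19,.28],1.634)"
```

```text
t 0.9333 pos [ 0.4113 -0.3188  0.2413] rotvec [-4.000e-04 -3.000e-04 -7.345e-01] shift cm [ 48.47 -20.79  -3.86]
```

servo_tool(
  increments="0 0 -0.735 48.5 -20.8 -3.9 3;0 0 -0.735 48.5 -20.8 -3.9 3;0 0 -0.735 48.5 -20.8 -3.9 3;0 0 -0.735 48.5 -20.8 -3.9 3;0 0 -0.735 48.5 -20.8 -3.9 3;0 0 -0.735 48.5 -20.8 -3.9 3;0 0 -0.735 48.5 -20.8 -3.9 3;0 0 -0.735 48.5 -20.8 -3.9 3;0 0 -0.735 48.5 -20.8 -3.9 3;0 0 -0.735 48.5 -20.8 -3.9 3",
)

```text
time: 1.77
eef_pos: [0.5197, 0.0823, 0.2721]
tcp_rot: [0.684, 0.729, -0.0, -0.0]
contact_force: [0.9, -1.0, -0.0]
opening: 0.353
```

```bash
python3 -c "
from h import *
plan([.55,.19,.28],1.634)"
```

```text
t 1.7667 pos [0.5197 0.0823 0.2721] rotvec [-0.0003  0.0001  0.001 ] shift cm [10.55  3.72 -0.8 ]
```

servo_tool(
  increments="0 0 0 10.5 3.7 -0.8 3;0 0 0 10.5 3.7 -0.8 3;0 0 0 10.5 3.7 -0.8 3;0 0 0 10.5 3.7 -0.8 3;0 0 0 10.5 3.7 -0.8 3;0 0 0 10.5 3.7 -0.8 3",
)

```text
time: 2.27
eef_pos: [0.5497, 0.1869, 0.2795]
tcp_rot: [0.684, 0.729, -0.001, -0.0]
contact_force: [-0.8, -0.5, -0.5]
opening: 0.355
```

```bash
python3 -c "
from h import *
plan([.6035,.194,.16],1.634)
save('wrist','w1')
print(load('w1')[2],np.linalg.inv(load('w1')[3]).round(3))"
```

```text
t 2.2667 pos [0.5497 0.1869 0.2795] rotvec [-0.0015  0.0007  0.001 ] shift cm [ 0.37  5.43 11.94]
[[314.62683021   0.         316.84295398]
 [  0.         314.62683021 196.69957679]
 [  0.           0.           1.        ]] [[ 0.998  0.061  0.017  0.546]
 [ 0.063 -0.96  -0.272  0.255]
 [-0.001  0.273 -0.962  0.435]
 [ 0.     0.     0.     1.   ]]
```

View pics/w1.png

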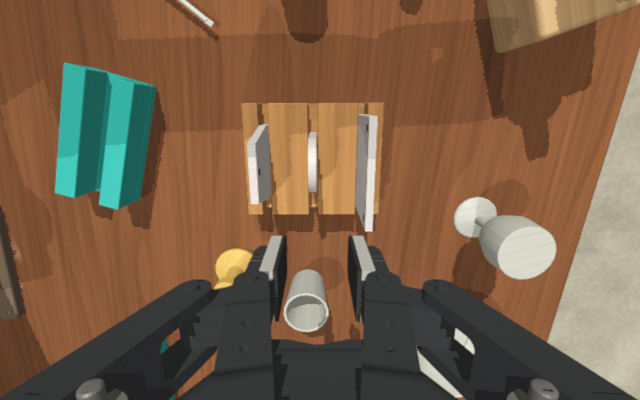

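The wrist view shows the wide plate's white top edge running from about (372,116) to (369,228). The tongue plate is at (313,162) and the tapered one at (258,165).

```bash
python3 -c "
from h import *
crop('w1',230,90,400,240,4.7,'w1c')"
```

```text
(no output)
```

View pics/w1c.png

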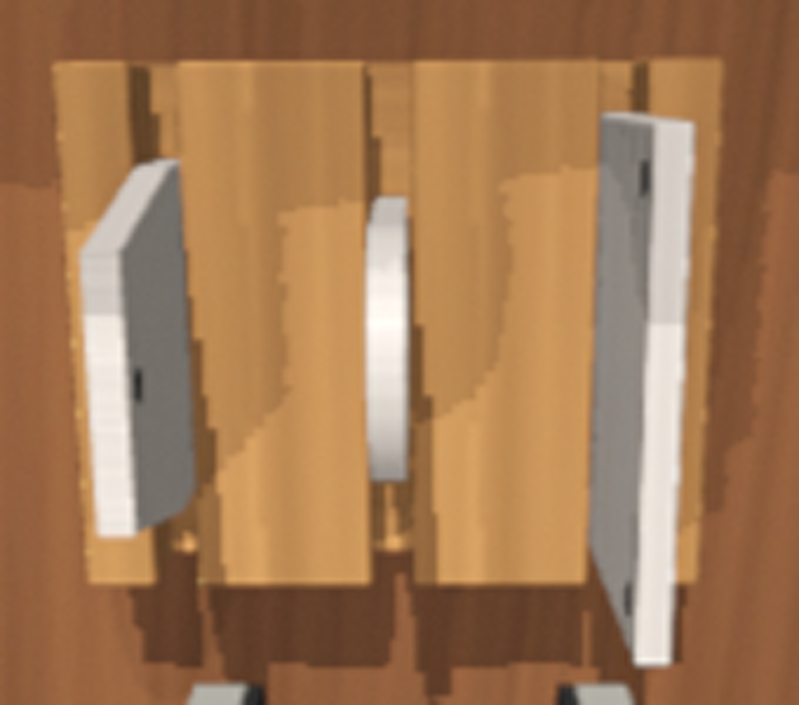

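```bash
python3 -c "
from h import *
a=('w1',230+674/4.7,90+121/4.7);b=('w1',230+653/4.7,90+664/4.7)
tT=lambda x,y:('t0',120+x/6,120+y/6)
S=lambda x,y:('s0',370+x/8,105+y/8)
L=tri(a,tT(67,118),S(633,172));R=tri(b,tT(376,90),S(508,322))
print(L,R,(L+R)/2,np.linalg.norm(L-R))
L=onz(*a,.122);R=onz(*b,.122)
print(L,R,(L+R)/2,np.linalg.norm(L-R)); v=L-R;print(np.arctan2(-v[0],v[1]))
W=lambda x,y:onz('w1',230+x/4.7,90+y/4.7,.046).round(4)
print(W(52,62),W(722,60),W(88,584),W(697,584), (W(52,62)+W(722,60)+W(88,584)+W(697,584))/4)
c=[onz('t0',290+x/8,130+y/8,.052) for x,y in((108,88),(635,158),(80,350),(605,422))];c=np.array(c);print(c.round(4),c.mean(0))
c=[onz('s0',300+x/8,190+y/8,.052) for x,y in((635,208),(290,452),(460,90),(112,325))];c=np.array(c);print(c.round(4),c.mean(0))
"
```

```text
[0.60009354 0.2516937  0.12084382] [0.60789147 0.13245887 0.12179292] [0.60399251 0.19207628 0.12131837] 0.11949331147062202
[0.60040099 0.250795   0.122     ] [0.60900282 0.13169321 0.122     ] [0.60470191 0.19124411 0.122     ] 0.11941200958536038
0.07209728432199738
[0.4556 0.2542 0.046 ] [0.6241 0.2653 0.046 ] [0.4652 0.1155 0.046 ] [0.634  0.1262 0.046 ] [0.544725 0.1903   0.046   ]
[[ 0.5998 -0.1402  0.052 ]
 [ 0.5734 -0.2995  0.052 ]
 [ 0.5193 -0.1301  0.052 ]
 [ 0.4931 -0.2876  0.052 ]] [ 0.54638428 -0.21435072  0.052     ]
[[ 0.6046 -0.1438  0.052 ]
 [ 0.5774 -0.2991  0.052 ]
 [ 0.5264 -0.1277  0.052 ]
 [ 0.5003 -0.2868  0.052 ]] [ 0.55215541 -0.214367    0.052     ]
```

```bash
python3 -c "
from h import *
plan([.6043,.1917,.16],1.638)"
```

```text
t 2.3167 pos [0.5497 0.1864 0.2796] rotvec [-0.0013  0.0005 -0.004 ] shift cm [ 0.19  5.5  11.95]
```

servo_tool(
  increments="0 0 -0.004 0.2 3 1 3;0 0 -0.004 0.2 5.5 4 3;0 0 -0.004 0.2 5.5 7 3;0 0 -0.004 0.2 5.5 10 3;0 0 -0.004 0.2 5.5 12 3;0 0 -0.004 0.2 5.5 12 3;0 0 -0.004 0.2 5.5 12 3",
)

```text
time: 2.9
eef_pos: [0.604, 0.1912, 0.159]
tcp_rot: [0.683, 0.73, -0.001, -0.001]
contact_force: [-0.2, 0.1, 0.6]
opening: 0.35
```

```bash
python3 -c "
from h import *
plan([.6043,.1917,.102],1.638)
save('wrist','w2')"
```

```text
t 2.9 pos [0.604  0.1912 0.159 ] rotvec [-0.0033  0.0004 -0.0011] shift cm [0.05 0.05 5.7 ]
```

View pics/w2.png

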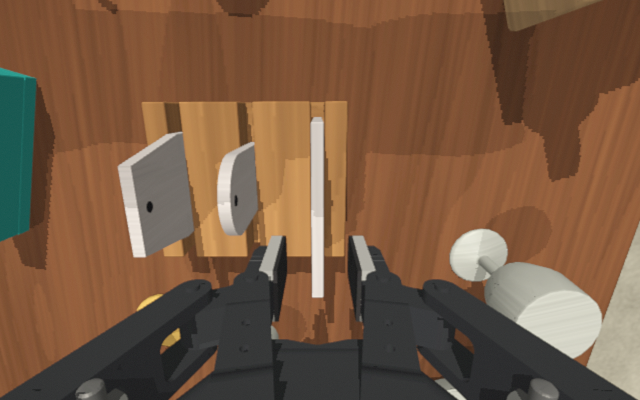

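The plate edge at x≈318 sits midway between the inner finger faces (about 286 and 350). I'll go down and close.

servo_tool(
  increments="0 0 0 0 0 2 3;0 0 0 0 0 4 3;0 0 0 0 0 5.7 3;0 0 0 0 0 5.7 3;0 0 0 0 0 5.7 1.5;0 0 0 0 0 5.7 0.5;0 0 0 0 0 5.7 0.5;0 0 0 0 0 5.7 0.5;0 0 0 0 0 5.7 0.5;0 0 0 0 0 5.7 0.5",
  grip_force=50,
)

```text
time: 3.78
eef_pos: [0.6068, 0.1929, 0.1062]
tcp_rot: [0.683, 0.731, 0.002, 0.002]
contact_force: [1.0, -1.1, 6.1]
opening: 0.071
```

```bash
python3 -c "
from h import *
plan([.6043,.1917,.112],1.638)
save('wrist','w3')"
```

```text
t 3.7833 pos [0.6068 0.1929 0.1062] rotvec [0.005 0.    0.001] shift cm [-0.1  -0.25 -0.58]
```

View pics/w3.png

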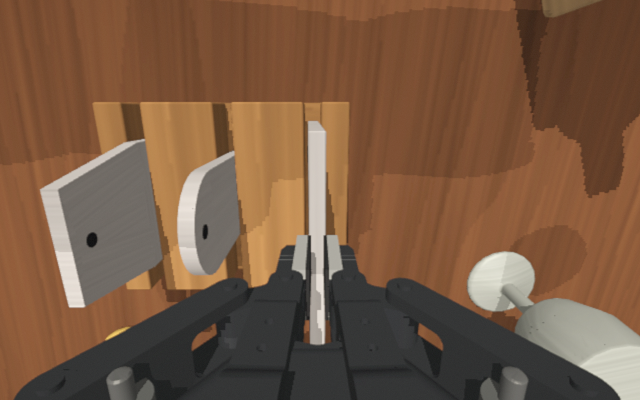

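servo_tool(
  increments="0 0 0 0 0 -0.5 0.5;0 0 0 0 0 -1.5 0.5;0 0 0 0 0 -3 0.5;0 0 0 0 0 -4.5 0.5;0 0 0 0 0 -6 0.5;0 0 0 0 0 -8 0.5;0 0 0 0 0 -10 0.5;0 0 0 0 0 -12 0.5;0 0 0 0 0 -14 0.5;0 0 0 0 0 -14 0.5",
)

```text
time: 4.67
eef_pos: [0.6066, 0.1933, 0.2486]
tcp_rot: [0.683, 0.731, 0.003, 0.002]
contact_force: [1.1, -0.0, -1.8]
opening: 0.073
```

```bash
python3 -c "
from h import *
plan([.549,-.10,.245],1.405)
save('scene','s4');save('wrist','w4');save('top','t4')
a=cv2.imread('pics/s4.png');b=cv2.imread('pics/w4.png');cv2.imwrite('pics/c4.png',cv2.resize(np.vstack([a[:,:],b]),None,fx=.75,fy=.75))"
```

```text
t 4.6667 pos [0.6066 0.1933 0.2486] rotvec [ 0.0075 -0.0018  0.234 ] shift cm [-28.87  -7.75   0.27]
```

View pics/c4.png

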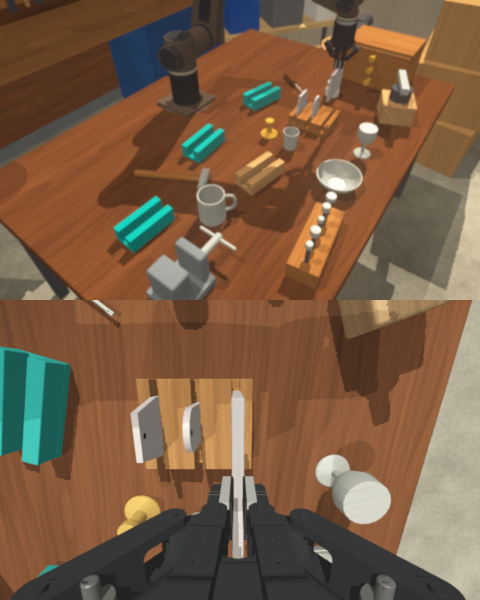

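The plate is up and clear, and the other two stand undisturbed. Now across toward the stand.

servo_tool(
  increments="0 0 0 -2 -0.5 0 0.5;0 0 0.06 -5 -1.3 0 0.5;0 0 0.12 -8 -2.2 0 0.5;0 0 0.18 -11 -3 0 0.5;0 0 0.234 -14 -3.8 0 0.5;0 0 0.234 -17.5 -4.7 0 0.5;0 0 0.234 -21 -5.7 0 0.5;0 0 0.234 -25 -6.7 0 0.5;0 0 0.234 -29 -7.8 0 0.5;0 0 0.234 -29 -7.8 0 0.5",
)

```text
time: 5.65
eef_pos: [0.5442, -0.1083, 0.2406]
tcp_rot: [0.765, 0.644, -0.003, -0.0]
contact_force: [0.8, -0.8, -2.1]
opening: 0.07
```

```bash
python3 -c "
from h import *
plan([.549,-.213,.245],1.405)
save('wrist','w5')"
```

```text
t 5.65 pos [ 0.5442 -0.1083  0.2406] rotvec [-0.0046  0.0046 -0.0065] shift cm [-10.23   2.27  -0.41]
```

View pics/w5.png

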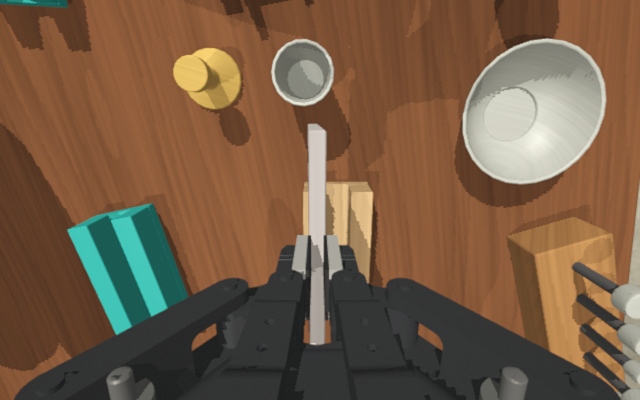

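```bash
python3 -c "
from h import *
crop('w5',270,110,410,290,4.2,'w5c')"
```

```text
(no output)
```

View pics/w5c.png

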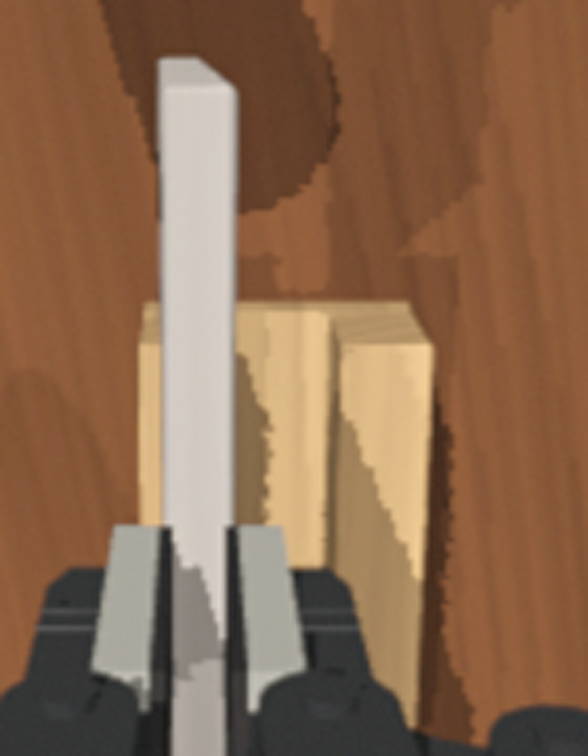

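```bash
python3 -c "
from h import *
P=lambda x,y:(('w5',270+x/4.2,110+y/4.2))
a=onz(*P(139,345),.052);b=onz(*P(432,345),.052);c=onz(*P(415,730),.052)
print(a,b,c,np.linalg.norm(a-b))
v=b-c;yaw=np.arctan2(-v[0],v[1]);print('yaw edge',yaw)
w=b-a;yaw2=np.arctan2(w[1],w[0]);print(yaw2)
for y in(-.166,yaw,yaw2): print('centre',(a+b)/2+.08*np.array([np.sin(y),-np.cos(y),0]))
t=ctrl.get_state();print(t['eef_pos'])
# plate: top at TCPz+.0158; foot TCPz-.094
z=t['eef_pos'][2]
T=onz(*P(198,86),z+.0158);F=onz(*P(177,58),z-.094);T2=onz(*P(197,730),z+.0158)
print('top +y end',T,'foot +y end',F,T2); v=T-T2;py=np.arctan2(-v[0],v[1]);print('plate yaw',py)
for q in(T,F):print(q+.06*np.array([np.sin(py),-np.cos(py),0]))
"
```

```text
[ 0.52519951 -0.12497437  0.052     ] [ 0.60291885 -0.13842179  0.052     ] [ 0.58354588 -0.25361325  0.052     ] 0.07887413103798466
yaw edge -0.16662128728759765
-0.17132910797575499
centre [ 0.55084009 -0.21059837  0.052     ]
centre [ 0.55079107 -0.21059014  0.052     ]
centre [ 0.55041981 -0.21052681  0.052     ]
[ 0.54486636 -0.10493444  0.24057416]
top +y end [ 0.55552923 -0.04670247  0.25637416] foot +y end [ 0.55100024 -0.04835343  0.14657416] [ 0.54253784 -0.12075712  0.25637416]
plate yaw -0.17366267960080378
[ 0.54516177 -0.10579998  0.25637416]
[ 0.54063277 -0.10745094  0.14657416]
```

```bash
python3 -c "
from h import *
plan([.552,-.212,.20],1.403)"
```

```text
t 5.7 pos [ 0.5449 -0.1049  0.2406] rotvec [-0.0045 -0.0005 -0.0043] shift cm [-10.43   2.55   4.04]
```

servo_tool(
  increments="0 0 -0.004 -2.5 0.6 0 0.5;0 0 -0.004 -5.5 1.3 0 0.5;0 0 -0.004 -8.5 2 0 0.5;0 0 -0.004 -10.4 2.5 0 0.5;0 0 -0.004 -10.4 2.5 2 0.5;0 0 -0.004 -10.4 2.5 4 0.5;0 0 -0.004 -10.4 2.5 4 0.5;0 0 -0.004 -10.4 2.5 4 0.5;0 0 -0.004 -10.4 2.5 4 0.5",
)

```text
time: 6.45
eef_pos: [0.5544, -0.2078, 0.2031]
tcp_rot: [0.762, 0.648, 0.0, -0.0]
contact_force: [-0.2, -0.2, -2.4]
opening: 0.067
```

```bash
python3 -c "
from h import *
save('scene','s6');save('top','t6');save('wrist','w6')
plan([.552,-.212,.107],1.403)
crop('s6',280,100,420,280,4,'s6c');crop('t6',270,100,400,220,4.5,'t6c')
a=cv2.imread('pics/s6c.png')[:560];b=cv2.imread('pics/w6.png')[100:300,200:450];cv2.imwrite('pics/s6c.png',a);cv2.imwrite('pics/w6c.png',cv2.resize(b,None,fx=3,fy=3))"
```

```text
t 6.6 pos [ 0.555  -0.2084  0.2048] rotvec [0.0024 0.0008 0.0066] shift cm [-0.39 -0.27  9.78]
```

View pics/s6c.png

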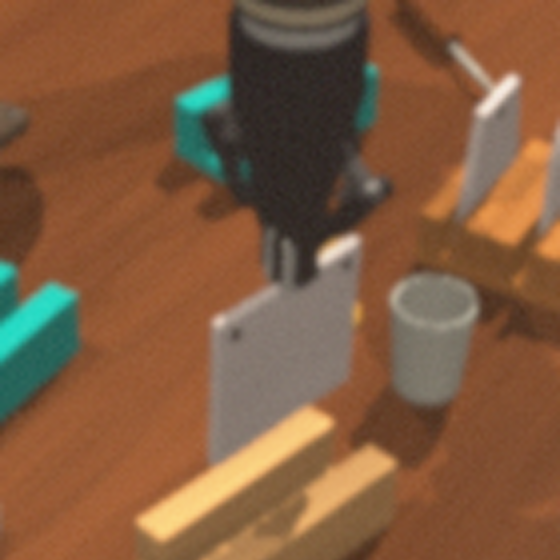

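View pics/w6c.png

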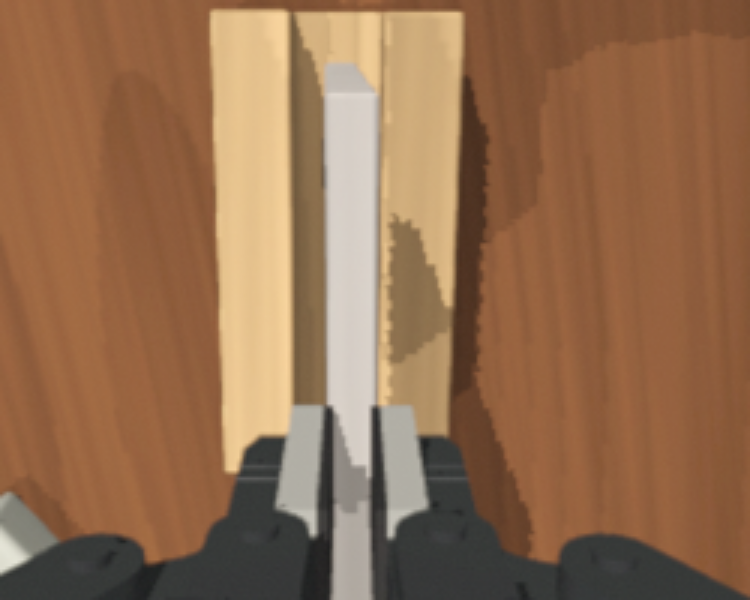

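View pics/t6c.png

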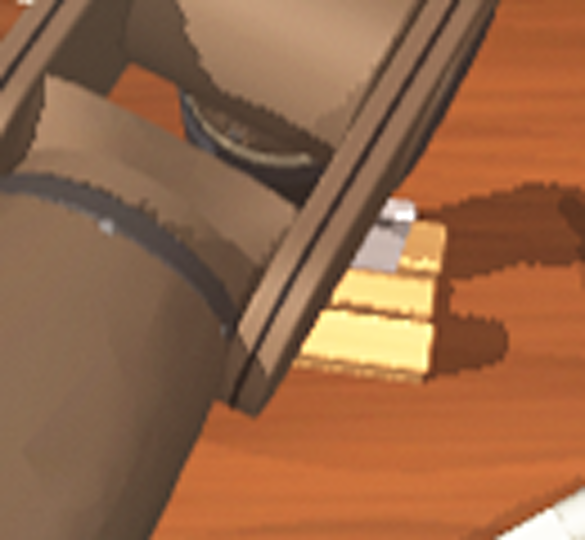

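The plate is over the slot: foot at x≈343 in the wrist crop, slot centre at ≈337. That agrees with the planned 2.7 mm correction, so I'll lower it in stages.

servo_tool(
  increments="0 0 0.006 -0.4 -0.3 0 0.5;0 0 0.006 -0.4 -0.3 0 0.5;0 0 0.006 -0.4 -0.3 1 0.5;0 0 0.006 -0.4 -0.3 2 0.5;0 0 0.006 -0.4 -0.3 3 0.5;0 0 0.006 -0.4 -0.3 4 0.5;0 0 0.006 -0.4 -0.3 4.6 0.5;0 0 0.006 -0.4 -0.3 5 0.5;0 0 0.006 -0.4 -0.3 5 0.5;0 0 0.006 -0.4 -0.3 5 0.5",
)

```text
time: 7.43
eef_pos: [0.5506, -0.212, 0.153]
tcp_rot: [0.764, 0.645, -0.0, -0.0]
contact_force: [-0.5, 0.0, -2.7]
opening: 0.074
```

```bash
python3 -c "
from h import *
save('scene','s7');save('wrist','w7')
plan([.551,-.212,.107],1.403)
crop('s7',280,130,420,280,4,'s7c')
b=cv2.imread('pics/w7.png')[100:300,200:450];cv2.imwrite('pics/w7c.png',cv2.resize(b,None,fx=3,fy=3))"
```

```text
t 7.5333 pos [ 0.5511 -0.2123  0.1539] rotvec [ 0.0013  0.0005 -0.0002] shift cm [ 0.03 -0.02  4.69]
```

View pics/s7c.png

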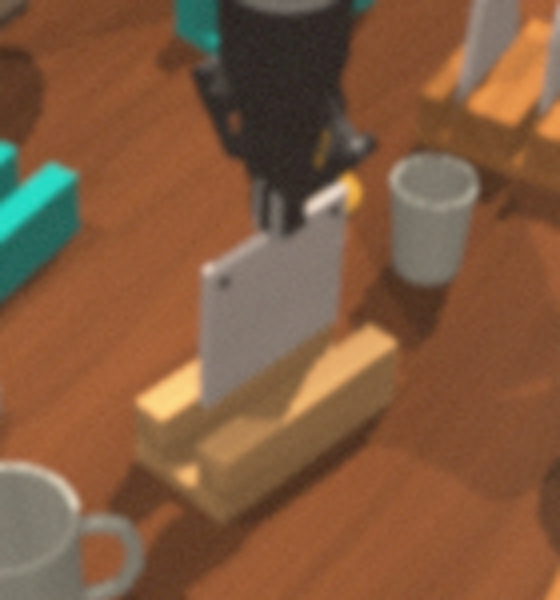

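View pics/w7c.png

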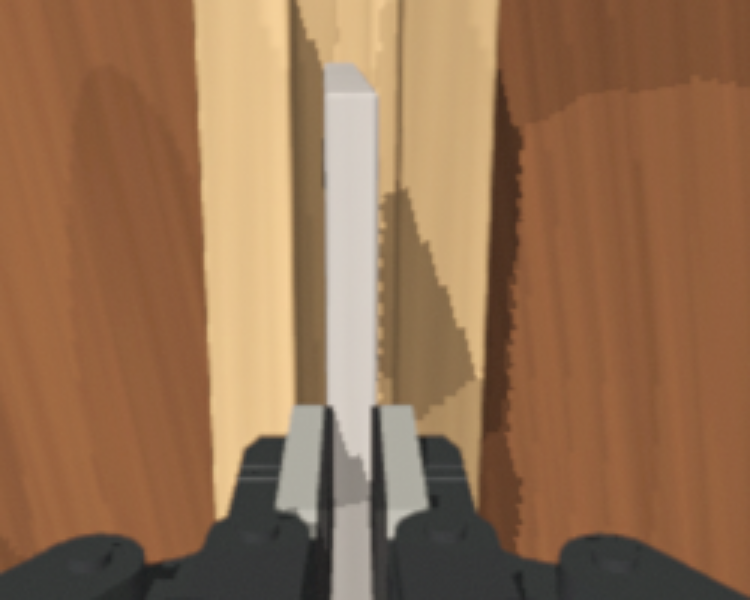

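The slot runs x≈290–397 (centre 344) and the foot is at ≈343, so it is centred. Down to the floor, slowing near the bottom.

servo_tool(
  increments="0 0 0 0 0 1 0.5;0 0 0 0 0 2 0.5;0 0 0 0 0 3 0.5;0 0 0 0 0 3.6 0.5;0 0 0 0 0 4 0.5;0 0 0 0 0 4.2 0.5;0 0 0 0 0 4.4 0.5;0 0 0 0 0 4.4 0.5;0 0 0 0 0 4.4 0.5",
)

```text
time: 8.28
eef_pos: [0.5508, -0.2122, 0.1096]
tcp_rot: [0.764, 0.645, 0.0, 0.0]
contact_force: [0.3, 0.1, -2.7]
opening: 0.067
```

```bash
python3 -c "
from h import *
save('scene','s8')
plan([.551,-.212,.107],1.403);print(ctrl.get_state()['contact_force'])
crop('s8',280,130,420,280,4,'s8c')"
```

```text
t 8.3333 pos [ 0.5509 -0.2122  0.1098] rotvec [ 0.0009  0.0003 -0.0002] shift cm [0.02 0.   0.28]
[-0.83497659 -0.15970565 -3.19658295]
```

View pics/s8c.png

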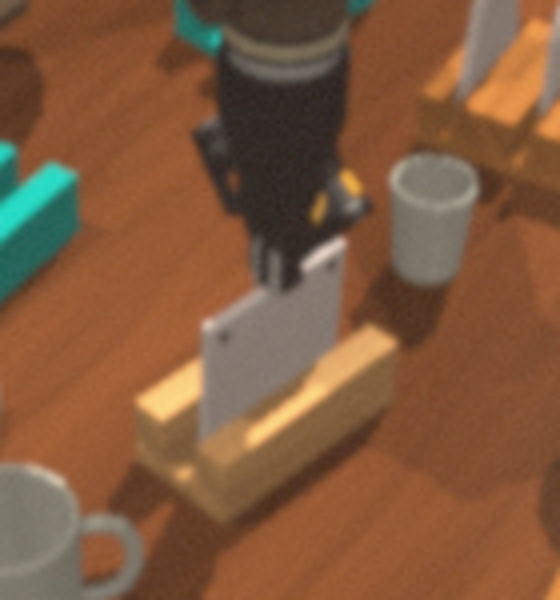

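servo_tool(
  increments="0 0 0 0 0 0.1 0.5;0 0 0 0 0 0.2 0.5;0 0 0 0 0 0.3 0.5;0 0 0 0 0 0.4 0.5;0 0 0 0 0 0.4 0.5;0 0 0 0 0 0.4 0.5",
)

```text
time: 8.83
eef_pos: [0.5513, -0.2122, 0.1063]
tcp_rot: [0.764, 0.645, 0.0, 0.001]
contact_force: [-0.0, 0.8, 2.5]
opening: 0.068
```

The force went from −2.7 to +2.5 N, so the foot is on the floor (TCP height 0.106, as at the grasp). Releasing.

servo_tool(
  increments="0 0 0 0 0 0 1;0 0 0 0 0 0 1.3;0 0 0 0 0 0 1.8;0 0 0 0 0 0 2.5;0 0 0 0 0 0 3.5;0 0 0 0 0 0 4;0 0 0 0 0 0 4;0 0 0 0 0 0 4",
)

```text
time: 9.5
eef_pos: [0.5506, -0.212, 0.1052]
tcp_rot: [0.764, 0.645, -0.0, -0.0]
contact_force: [0.4, 0.3, 0.6]
opening: 0.47
```

```bash
python3 -c "
from h import *
save('wrist','w9')
plan([.551,-.212,.107],1.403)"
```

```text
t 9.55 pos [ 0.5506 -0.212   0.1052] rotvec [-0.0001 -0.     -0.0002] shift cm [ 0.01  0.04 -0.18]
```

View pics/w9.png

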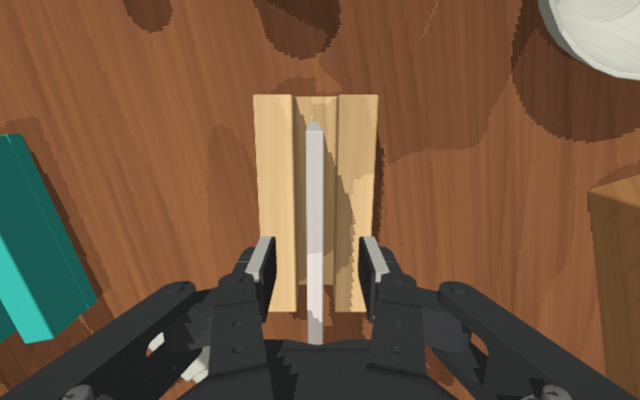

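The plate stands upright in the slot, x≈307–323, with both fingers clear of it. Retreat straight up.

servo_tool(
  increments="0 0 0 0 0 -1 5;0 0 0 0 0 -3 5;0 0 0 0 0 -5 5;0 0 0 0 0 -8 5;0 0 0 0 0 -11 5;0 0 0 0 0 -14 5;0 0 0 0 0 -16 5;0 0 0 -3 0 -16 5;0 0 0 -6 0 -16 5;0 0 0 -6 0 -16 5",
)

```text
time: 10.38
eef_pos: [0.54, -0.2753, 0.267]
tcp_rot: [0.765, 0.644, -0.001, 0.002]
contact_force: [-0.1, -0.5, -0.0]
opening: 0.585
```

```bash
python3 -c "
from h import *
save('scene','s10');save('wrist','w10')
a=cv2.imread('pics/s10.png');b=cv2.imread('pics/w10.png');cv2.imwrite('pics/c10.png',cv2.resize(np.vstack([a[80:300,180:500],b[:220,160:480]]),None,fx=1.35,fy=1.35))"
```

```text
(no output)
```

View pics/c10.png

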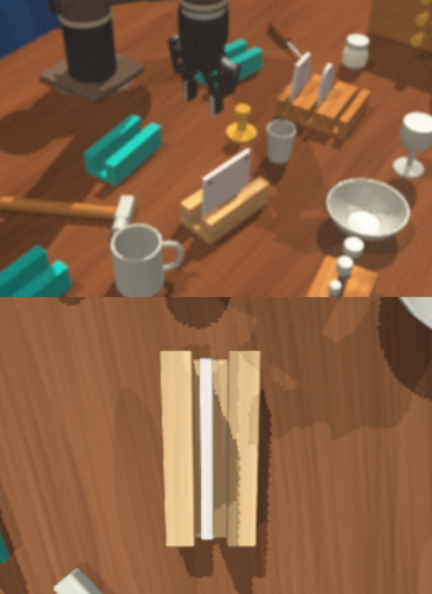

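View pics/w10.png

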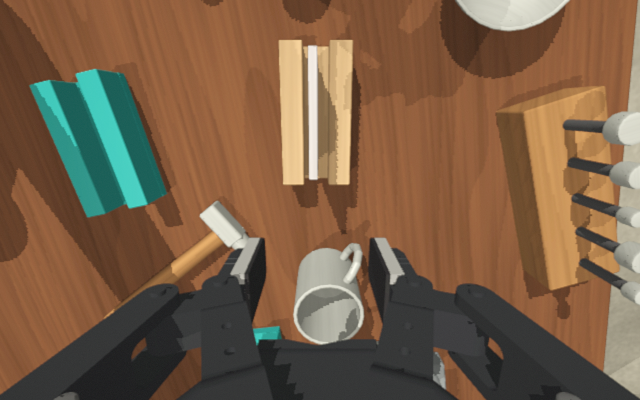

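```bash
python3 -c "
from h import *
save('top','t10')
L=onz('w10',312.5,46,.122);R=onz('w10',313.5,179.5,.122);print((L+R)/2,np.linalg.norm(L-R))
print(world('w10',313,100),world('w10',313,150))
c=np.array([onz('w10',u,v,.052) for u,v in((279,41),(352,41),(283,184),(350,184))]);print(c.mean(0))
d=np.array([-.166]);m=((L+R)/2-c.mean(0))[:2];y=-.166;print('stand frame',m[0]*np.cos(y)+m[1]*np.sin(y),-m[0]*np.sin(y)+m[1]*np.cos(y))
crop('t10',120,120,400,220,2.8,'t10c')
"
```

```text
[ 0.54761584 -0.21129038  0.122     ] 0.11888050442393285
[ 0.55009146 -0.19697337  0.1213019 ] [ 0.54221575 -0.24184798  0.12032375]
[ 0.54988309 -0.2138461   0.052     ]
stand frame -0.00265838795091341 0.002145957373640009
```

View pics/t10c.png

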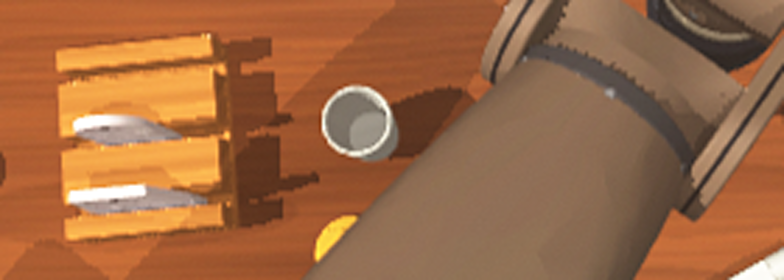

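```bash
python3 -c "
from h import *
print(ctrl.sign_off())"
```

```text
the job is handed in; nothing more can be done
None
```

I drew the wide plate straight up out of the far slot of the rack and lowered it upright into the pale wooden stand. I let go only once its foot was on the slot floor, where the vertical force went from −2.7 to +2.5 N. I handed the job in at about 10.5 s of the 42 s; no verdict is reported.

**Plate in the stand:** its top edge was 0.120–0.121 m high against 0.122 expected, so the foot is at the bottom of the slot. Its centre was about 3 mm off the slot's centre line and 2 mm off the middle lengthwise, standing practically upright. The limits are 16 and 21 mm.

**The rest:** the tapered and tongue plates looked unmoved and upright in the rack in the last top view, though I did not measure them. The gripper was clear of everything.

**Disagreements:**
- The first two-camera heights read 2–3 mm low.
- The stand's centre from different views varied by up to about 6 mm in x, so I corrected it with the wrist camera before lowering.
- The gripper read about 6 mm open on the 8 mm plate, but the grasp held.

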